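# Snap the poster frame shut

## Task

The evacuation plan and its clear sheet have been laid into the snap frame on the desk, and its four hinged edge rails still stand open. Press each rail down with a fingertip, going round the rim, until all four have clicked shut and lie flat. Leave the frame lying where it is (do not pick it up or shove it about), do not press on the clear sheet, and leave the other things on the desk alone.

Things in the scene. Friction and masses are not known exactly. Their poses are not given: they have to be found in the camera images.
- frame: silver snap frame, face up on four 4 mm rubber feet, loose on the desk, 0.9 kg; outside 190 mm along its x, 250 mm along its y, 20 mm high with the rails shut. Origin: middle of its underside, on the desk; +x points to the far rail, +y to the left rail, +z up. Each rail is hinged along the OUTER edge, 2 mm in from the outside and 14.5 mm up; its free edge lies 28 mm in from the outside when shut
- cover: the clear sheet over the printed plan, fixed inside the frame; same origin and axes as the frame; 150 mm along x, 212 mm along y, its top face 11 mm above the desk, its outer margin hidden under the rails when they are shut (122 by 194 mm stay visible)
- rail_near (a joint): the rail nearest the robot, its hinge along frame y at frame x = -93 mm (246 mm long at the hinge, 26 mm wide, 5 mm thick). Angle in rad: 0 = open, free edge raised; 0.60 = shut and flat. An over-centre spring throws it back open short of 0.35 (free edge 6 mm above shut) and snaps it shut beyond; 5 to 15 N down on the free edge, which moves 5 mm inward on its way
- rail_near_edge (a point): middle of that rail's upper face, 2.5 mm short of its free edge, moving with the rail: 31 mm above the desk when open (17 mm inward of the hinge), 19 mm above the desk when shut (23.5 mm inward of the hinge)
- rail_far (a joint): the rail farthest from the robot, hinge along frame y at frame x = +93 mm (246 mm long at the hinge, 26 mm wide, 5 mm thick). Angle in rad: 0 = open, free edge raised; 0.60 = shut and flat. An over-centre spring throws it back open short of 0.35 (free edge 6 mm above shut) and snaps it shut beyond; 5 to 15 N down on the free edge, which moves 5 mm inward on its way
- rail_far_edge (a point): middle of that rail's upper face, 2.5 mm short of its free edge, moving with the rail: 31 mm above the desk when open (17 mm inward of the hinge), 19 mm above the desk when shut (23.5 mm inward of the hinge)
- rail_left (a joint): the rail on the left, hinge along frame x at frame y = +123 mm (186 mm long at the hinge, 26 mm wide, 5 mm thick). Angle in rad: 0 = open, free edge raised; 0.60 = shut and flat. An over-centre spring throws it back open short of 0.35 (free edge 6 mm above shut) and snaps it shut beyond; 5 to 15 N down on the free edge, which moves 5 mm inward on its way
- rail_left_edge (a point): middle of that rail's upper face, 2.5 mm short of its free edge, moving with the rail: 31 mm above the desk when open (17 mm inward of the hinge), 19 mm above the desk when shut (23.5 mm inward of the hinge)
- rail_right (a joint): the rail on the right, hinge along frame x at frame y = -123 mm (186 mm long at the hinge, 26 mm wide, 5 mm thick). Angle in rad: 0 = open, free edge raised; 0.60 = shut and flat. An over-centre spring throws it back open short of 0.35 (free edge 6 mm above shut) and snaps it shut beyond; 5 to 15 N down on the free edge, which moves 5 mm inward on its way
- rail_right_edge (a point): middle of that rail's upper face, 2.5 mm short of its free edge, moving with the rail: 31 mm above the desk when open (17 mm inward of the hinge), 19 mm above the desk when shut (23.5 mm inward of the hinge)
- stapler_red: a red desk stapler, 34x139x52 mm; a bystander; origin at the centre of its underside
- tape: a roll of brown tape lying flat, 92x90x48 mm; a bystander; origin at the centre of its underside
- glue: an upright yellow and white glue stick, 28x28x91 mm; a bystander; origin at the centre of its underside
- ink: an upright white ink bottle with a violet cap, 33x33x82 mm; a bystander; origin at the centre of its underside
- stamp_brown: a brown wooden hand stamp standing upright, 27x48x66 mm; a bystander; origin at the centre of its underside
- clip: a black binder clip with its wire loops up, 41x25x46 mm; a bystander; origin at the centre of its underside

How it is judged:
By the outcome, as a careful person would: the job done as asked, in the order asked, and still so for the second after the job is handed in, with the robot touching nothing.
It also fails if it takes over 48 s, if anything falls off the work surface, if the arm or the gripper's body presses on something with over 40 N, if the wrist force passes 120 N, or if a joint passes its speed limit or range.

## Robot

A 6-joint arm with a two-finger parallel gripper is mounted at the origin on the work surface; the furniture and walls round the work are solid. World frame = base frame: x ahead of the robot, y to its left, z up, the work surface at z = 0. Lengths are in m, angles in rad, forces in N, time in s.
With the tool pointing down it reaches from about 0.3 to 0.875 m from the base axis. Payload 6.4 kg.
Tool frame: the origin (TCP) lies on the centre line of the jaws, within the pads' length; the fingertips stand 8 mm ahead of it and the grasp point (between the pads) lies 11 mm behind it (r.tip_reach is the distance from the TCP to the fingertips, in m); z points along the fingers, y is the direction in which the jaws open and shut (so a half turn about z gives the same grasp; the last joint's range is limited). The gripper opens to 85 mm and grips with 20 to 120 N. Pads are 22 mm wide; open, the fingers measure 114 mm over their backs; the gripper's body (76 mm by 85 mm) begins 54 mm behind the grasp point. The pads swing forward as they close: fully open they stand 13 mm farther back than shut.
Start: joints at [1.032, 0.181, 1.607, -0, 1.354, -0.206], TCP at [0.188, 0.543, 0.239] pointing down, gripper open.
Joint ranges: [-2.99, 2.99], [-0.89, 2.07], [0.3, 2.58], [-1.14, 4.28], [0, 2.63], [-3.12, 3.12]. Speed limits (rad/s): [2.57, 2.57, 3.01, 3.14, 3.14, 3.14].

## Interface

Orientations are given as a unit quaternion [w, x, y, z].
In Python, from workcell import r gives the robot as it stands.
- The arm moves only by the shell command python3 -m jog 'ROWS'. ROWS is a JSON object of lists of equal length, an entry for each row: "slide": the shift along the tool's x, y, z in cm, a list of three; "delta_rot": the turn, a rotation vector about the tool's x, y, z in rad, a list of three; "jaw": the finger opening in cm, from 0 to 8.54. A call has 1 to 12 rows; each row is the pose to reach, as a shift and turn from the pose measured when the call began, along the tool's axes at that moment; what a row does not reach only later rows make up. A row lasts 1/8 s, in which the tool goes at most 62.5 mm and 10.7 degrees, less where a joint would pass 70% of its speed; a pose out of reach is approached as far as the arm can. A call with a gripper value outside its range is refused whole. The fingers move at their own pace and stop on an object; the grip force is fixed at half the most. Time passes only in rows, so rows that repeat a pose let the fingers close. It gives the time, the measured TCP pose, the force and the opening at its end, in the units of the state.
- r.read_state(): the state, without advancing time (a new reading comes with each control period).
- r.snapshot(name): name is "scene" or "top" or "wrist"; returns the picture (384x512x3 uint8, red, green, blue); there is no depth.
- r.calibration(name): a dict with "mtx" (3x3 intrinsics, pixels), "rvec" (rotation vector, rad) and "tvec" (3), from world to camera coordinates, as OpenCV has them; the wrist camera has in their place "T_tool_cam" (4x4, takes a point from camera to tool coordinates, whose origin is the TCP and whose axes are the flange's). Camera axes: x right, y down, z forward; pixel columns grow to the right and rows downward; lengths in m; the calibration is good to about 2 mm. A picture is of the moment at which its call begins: read the wrist's pose just before it. calibration takes no time and is no camera call.
- r.finish_job(): hands the job in, once; it reports no verdict.
Trained networks look in the newest picture that a camera, given by its name, has taken for a name from the list of things; names that differ only in an ending like _2 or _b are one class to them, and where a whole thing is asked for, a point or a joint stands for the part that bears it (a point fixed in the world has none). Each returns a list of dicts, best first, with "conf" (0 to 1); they miss things now and then, are a little off and sometimes report something else, mostly with a low value. They report only what shows in the picture. A call takes as long as a camera call.
- r.boxes_of(camera, target): "extent" ([left, top, right, bottom] in pixels, round what is visible of it).
- r.masks_of(camera, target): "region" (384x512 bool, what is visible of it) and "extent" ([left, top, right, bottom] in pixels, round what is visible of it).
The state is a dict: "time_s": time; "joints": joint angles; "qvel": joint speeds; "tau": joint torques, N m; "position": TCP position; "orientation": TCP orientation; "force": force on the tool from outside, world axes, zero at the start; "moment": the same for the moment, N m; "gripper_width": opening from 0.0 (shut) to 1.0 (fully open).
Only numpy, scipy, OpenCV 4.12 (cv2) and the standard library are available. Lean on these libraries where they do the work, as an engineer would, in place of code of your own. Each camera call takes 0.05 s, during which the arm holds its last target.

## Working session

There is one attempt and no reset: what is moved stays moved. The work goes in short steps, Python scripts to look and compute and a shell command to move; the robot and the scene stay as the last step left them, time stands still between calls to the robot, and variables do not carry over. Pictures are saved under pics/ and viewed, and the job is handed in when it is done.

```bash
ls; mkdir -p pics
python3 - <<'E'
from workcell import r
import cv2
print(r.read_state())
for n in("scene","top"):
    im=r.snapshot(n); cv2.imwrite(f"pics/{n}0.png",im[:,:,::-1]); print(n,r.calibration(n))
print(r.calibration("wrist"), r.tip_reach)
E
```

```text
pics
{'time_s': 0.0, 'joints': array([ 1.03171238e+00,  1.81550604e-01,  1.60799329e+00, -1.00667998e-05,
        1.35380379e+00, -2.06268020e-01]), 'qvel': array([ 0.00062919,  0.00070766, -0.00048021,  0.00043652,  0.00092244,
        0.00100153]), 'tau': array([-1.74144723e-03, -4.44869685e+01, -3.51342487e+01, -3.81688733e-04,
        8.96624668e-03,  1.02081671e-05]), 'position': array([0.18754474, 0.54298999, 0.23838588]), 'orientation': array([-3.14933807e-04,  1.65639874e-01,  9.86185917e-01, -8.19067867e-04]), 'force': array([-0.63903312, -0.09607005, -0.4803238 ]), 'moment': array([-0.01617038, -0.02233801,  0.02808646]), 'gripper_width': 0.9963127303956778}
scene {'mtx': array([[474.2461596 ,   0.        , 253.14405042],
       [  0.        , 474.2461596 , 194.73422767],
       [  0.        ,   0.        ,   1.        ]]), 'rvec': array([ 1.61362291,  2.11516979, -0.73595264]), 'tvec': array([ 0.20732056, -0.39209855,  1.68467197])}
top {'mtx': array([[430.32921799,   0.        , 256.57160589],
       [  0.        , 430.32921799, 193.39892017],
       [  0.        ,   0.        ,   1.        ]]), 'rvec': array([ 2.11304259, -2.10417779,  0.23337539]), 'tvec': array([-0.04015393,  0.57013955,  1.2865548 ])}
{'mtx': array([[275.05431846,   0.        , 256.66310005],
       [  0.        , 275.05431846, 189.0044341 ],
       [  0.        ,   0.        ,   1.        ]]), 'T_tool_cam': array([[-9.72380867e-04, -9.62282102e-01, -2.72051852e-01,
         6.91561672e-02],
       [ 9.99999462e-01, -1.03389674e-03,  8.27782689e-05,
         4.65551469e-04],
       [-3.60929569e-04, -2.72051626e-01,  9.62282590e-01,
        -1.33400858e-01],
       [ 0.00000000e+00,  0.00000000e+00,  0.00000000e+00,
         1.00000000e+00]])} 0.008
```

View pics/scene0.png

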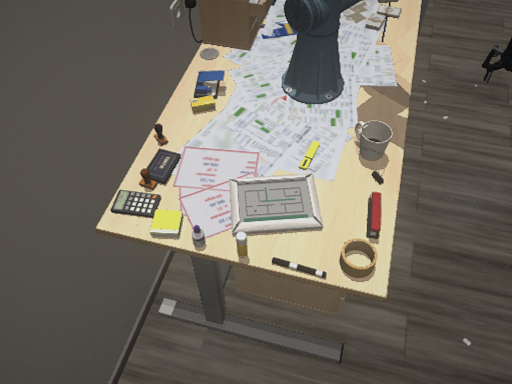

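View pics/top0.png

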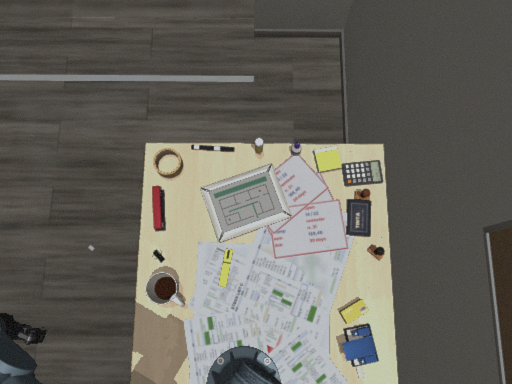

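```bash
cat > h.py <<'E'
import numpy as np, cv2
from workcell import r
from scipy.spatial.transform import Rotation as R
def cam(name,st=None):
    c=r.calibration(name); K=c["mtx"]
    if name!="wrist": return K,cv2.Rodrigues(c["rvec"])[0],np.array(c["tvec"]).ravel()
    q=st["orientation"]; T=np.eye(4); T[:3,:3]=R.from_quat(np.r_[q[1:],q[0]]).as_matrix(); T[:3,3]=st["position"]
    M=np.linalg.inv(T@c["T_tool_cam"]); return K,M[:3,:3],M[:3,3]
def ray(uv,z,C):
    K,Rm,t=C; d=Rm.T@np.linalg.inv(K)@np.array([uv[0],uv[1],1.]); o=-Rm.T@t
    return o+d*(z-o[2])/d[2]
def proj(P,C):
    K,Rm,t=C; p=(np.atleast_2d(P)@Rm.T+t)@K.T; return p[:,:2]/p[:,2:]
E
python3 - <<'E'
from h import *
r.snapshot("top")
C=cam("top")
for n in["frame","cover","stapler_red","tape","glue","ink","stamp_brown","clip"]:
    m=r.masks_of("top",n)
    for d in m[:2]:
        e=d["extent"]; ys,xs=np.nonzero(d["region"])
        print(n,round(d["conf"],2),e,ray((xs.mean(),ys.mean()),0.02,C).round(3))
        if n in("frame","cover") and d is m[0]:
            rect=cv2.minAreaRect(np.c_[xs,ys].astype(np.float32)); b=cv2.boxPoints(rect)
            w=np.array([ray(p,0.02 if n=="frame" else .011,C) for p in b]);print(w.round(3),np.linalg.norm(np.diff(w,axis=0),axis=1))
im=cv2.imread("pics/top0.png")[150:260,185:315]; cv2.imwrite("pics/topc.png",cv2.resize(im,None,fx=5,fy=5,interpolation=cv2.INTER_CUBIC))
E
```

```text
frame 0.89 [200.0, 165.1, 290.4, 242.3] [ 0.549 -0.001  0.02 ]
[[ 0.601  0.151  0.02 ]
 [ 0.69  -0.091  0.02 ]
 [ 0.499 -0.154  0.02 ]
 [ 0.415  0.081  0.02 ]] [0.25744538 0.20127076 0.25004132]
frame 0.28 [209.0, 171.5, 283.5, 232.0] [ 0.554 -0.002  0.02 ]
cover 0.62 [209.4, 173.8, 283.0, 231.7] [ 0.552 -0.001  0.02 ]
[[ 0.587  0.121  0.011]
 [ 0.661 -0.072  0.011]
 [ 0.522 -0.121  0.011]
 [ 0.451  0.069  0.011]] [0.20698545 0.14681552 0.20266902]
stapler_red 0.61 [154.6, 187.6, 166.2, 230.9] [0.528 0.278 0.02 ]
tape 0.55 [151.2, 148.1, 184.7, 181.8] [0.679 0.257 0.02 ]
glue 0.42 [257.1, 138.5, 263.3, 156.3] [ 0.74  -0.044  0.02 ]
ink 0.55 [287.5, 141.8, 301.8, 154.4] [ 0.731 -0.167  0.02 ]
stamp_brown 0.73 [356.1, 189.4, 372.3, 202.8] [ 0.576 -0.38   0.02 ]
stamp_brown 0.5 [153.0, 146.2, 183.5, 178.2] [0.683 0.259 0.02 ]
```

View pics/topc.png

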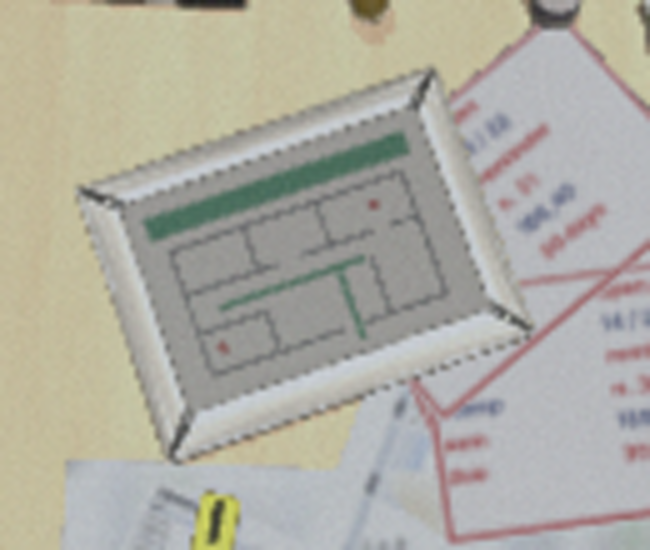

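```bash
python3 -m jog '{"slide":[[-4,-3.6,0],[-8,-7.2,0],[-12,-10.8,0],[-16,-14.4,0],[-20,-18,0],[-24,-21.6,0],[-28,-25.2,0],[-32,-28.8,0],[-36,-32.4,0],[-40,-36,0],[-44,-39.5,0],[-47.9,-43,0]],"delta_rot":[[0,0,-0.05],[0,0,-0.1],[0,0,-0.15],[0,0,-0.2],[0,0,-0.25],[0,0,-0.3],[0,0,-0.36],[0,0,-0.42],[0,0,-0.48],[0,0,-0.55],[0,0,-0.62],[0,0,-0.685]],"jaw":[0,0,0,0,0,0,0,0,0,0,0,0]}'
python3 -m jog '{"slide":[[0,0,0],[0,0,0]],"delta_rot":[[0,0,0],[0,0,0]],"jaw":[0,0]}'
python3 - <<'E'
from h import *
st=r.read_state(); im=r.snapshot("wrist"); cv2.imwrite("pics/w1.png",im[:,:,::-1]); np.save("w1.npy",np.r_[st["position"],st["orientation"]])
print(st)
E
```

```text
time_s: 2.05
position: [0.5008, -0.0212, 0.2395]
orientation: [0.0, -0.176, 0.984, -0.0]
force: [-0.3, 0.5, -0.6]
gripper_width: 0.001
time_s: 2.3
position: [0.5005, -0.0211, 0.2394]
orientation: [0.0, -0.175, 0.984, 0.0]
force: [-0.8, 0.9, -0.4]
gripper_width: 0.001
{'time_s': 2.3, 'joints': array([-2.79773520e-01,  1.31277641e-02,  1.78925922e+00,  5.42299798e-04,
        1.33923965e+00, -2.20337870e+00]), 'qvel': array([ 2.57171398e-02, -1.73977562e-02,  1.41873288e-02, -7.62823866e-05,
       -1.68895532e-03,  1.56913406e-03]), 'tau': array([ -1.04857016, -35.19857883, -35.54852486,  -0.07916181,
        -0.0829364 ,  -0.05660875]), 'position': array([ 0.50052499, -0.02106907,  0.23935379]), 'orientation': array([ 1.01009057e-04, -1.75429670e-01,  9.84491930e-01,  2.44407897e-04]), 'force': array([-0.75958754,  0.92557893, -0.38171484]), 'moment': array([ 0.01796314, -0.00998974, -0.01807749]), 'gripper_width': 0.0014665223042569862}
```

View pics/w1.png

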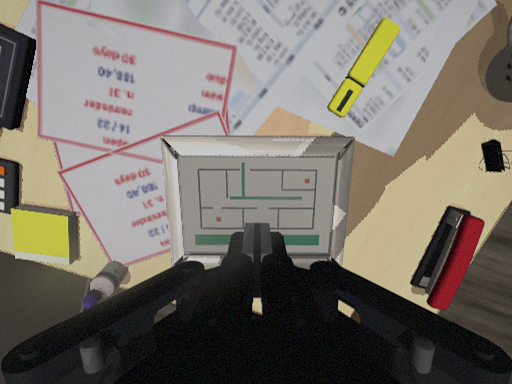

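```bash
cat > ov.py <<'E'
from h import *
import sys
def model(cx,cy,yaw,C,im,s,off):
    c,sn=np.cos(yaw),np.sin(yaw)
    def L(x,y,z): return [cx+c*x-sn*y,cy+sn*x+c*y,z]
    def poly(pts,col):
        p=(proj(np.array([L(*q) for q in pts]),C)-off+0.5)*s
        cv2.polylines(im,[np.round(p*8).astype(int).reshape(-1,1,2)],True,col,1,cv2.LINE_AA,3)
    poly([(a*.093,b*.123,.0145) for a,b in((1,1),(1,-1),(-1,-1),(-1,1))],(0,0,255))
    poly([(a*.095,b*.125,.004) for a,b in((1,1),(1,-1),(-1,-1),(-1,1))],(255,0,255))
    for a in(1,-1):
        poly([(a*.076,b*.108,.031) for b in(1,-1)],(0,255,0))
        poly([(b*.076,a*.108,.031) for b in(1,-1)],(0,255,0))
E
python3 - <<'E'
from ov import *
w=np.load("w1.npy"); C=cam("wrist",dict(position=w[:3],orientation=w[3:]))
im=cv2.imread("pics/w1.png")
o=(150,120); s=3.6
c=cv2.resize(im[120:280,150:370],None,fx=s,fy=s,interpolation=cv2.INTER_CUBIC); cv2.imwrite("pics/w1c.png",c)
model(.553,-.002,.352,C,c,s,np.array(o)); cv2.imwrite("pics/w1o.png",c)
E
```

```text
(no output)
```

View pics/w1c.png

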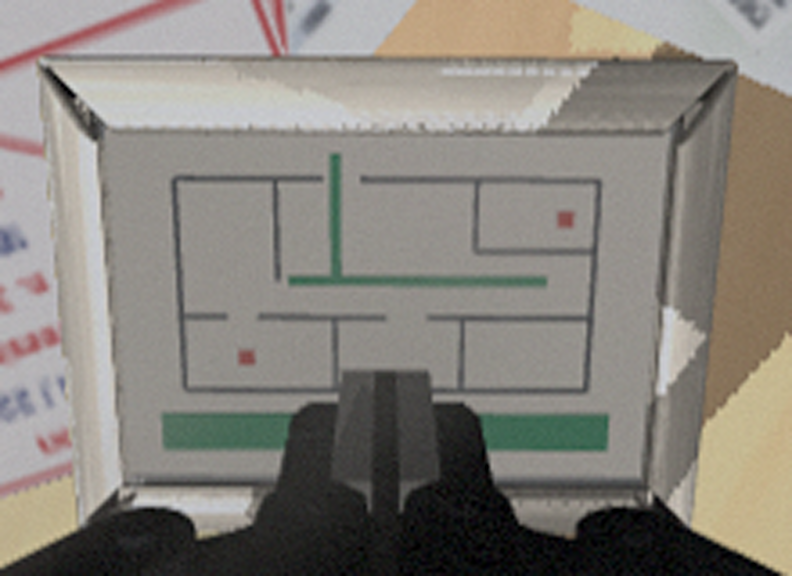

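View pics/w1o.png

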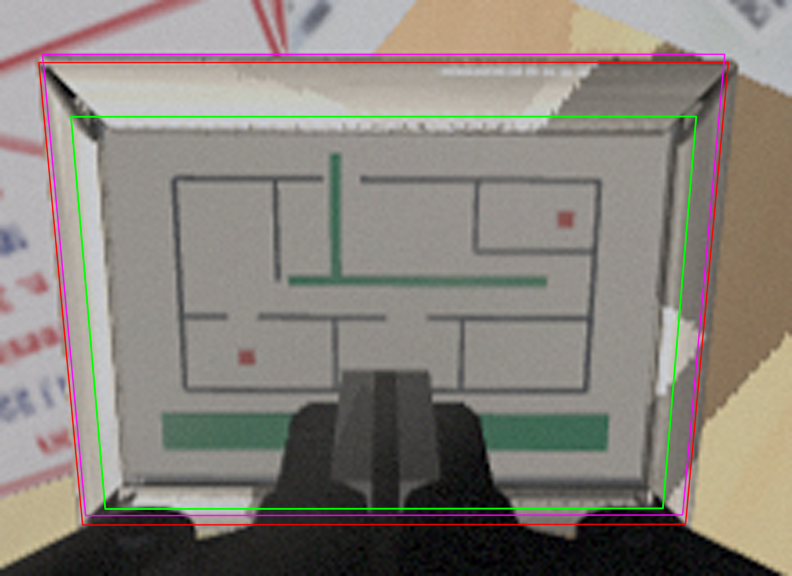

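```bash
python3 -m jog '{"slide":[[0.5,0,4],[1,0.1,8],[1.5,0.1,12],[1.5,0.1,15],[1.5,0.1,17],[1.5,0.1,18],[1.5,0.1,18.5],[1.5,0.1,18.5]],"delta_rot":[[0,0,0],[0,0,0],[0,0,0],[0,0,0],[0,0,0],[0,0,0],[0,0,0],[0,0,0]],"jaw":[0,0,0,0,0,0,0,0]}'
python3 - <<'E'
from h import *
im=r.snapshot("scene"); cv2.imwrite("pics/s2.png",cv2.resize(im[150:260,200:350,::-1],None,fx=5,fy=5,interpolation=cv2.INTER_CUBIC))
im=r.snapshot("wrist"); cv2.imwrite("pics/w2.png",im[:,:,::-1])
E
```

```text
time_s: 3.35
position: [0.4863, -0.0244, 0.0548]
orientation: [0.0, -0.176, 0.984, 0.0]
force: [-0.6, -1.0, 0.3]
gripper_width: -0.001
```

View pics/s2.png

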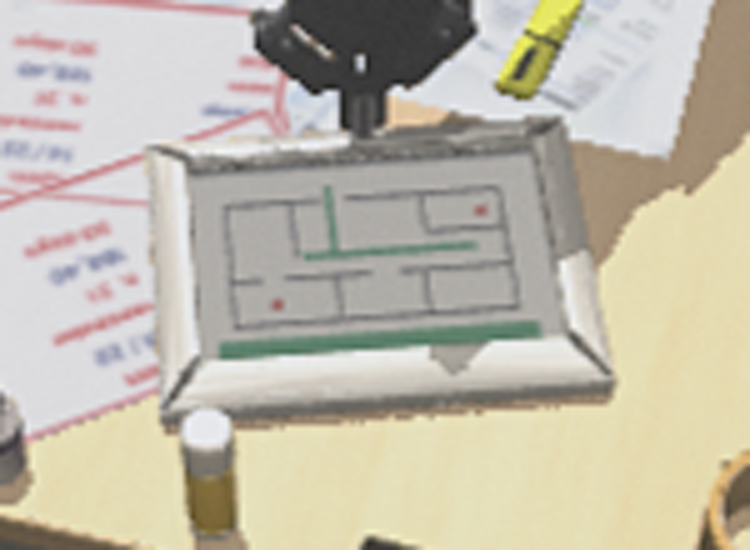

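View pics/w2.png

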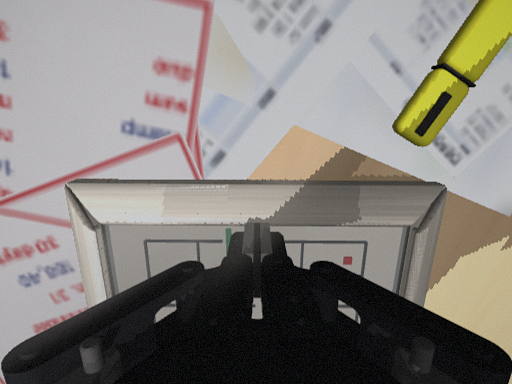

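Run:
```python
from ov import *
st=r.read_state(); C=cam("wrist",st)
im=cv2.imread("pics/w2.png"); s=2; o=np.array([56,150])
c=cv2.resize(im[150:290,56:456],None,fx=s,fy=s,interpolation=cv2.INTER_CUBIC)
model(.5526,-.0008,.346,C,c,s,o)
cv2.imwrite("pics/w2o.png",c)
print(proj(np.array([st["position"]-[0,0,.008]]),C))
C=cam("scene"); im=cv2.imread("pics/s2.png"); model(.5526,-.0008,.346,C,im,5,np.array([200,150])); 
p=(proj(np.array([st["position"]-[0,0,.008]]),C)-[200,150]+.5)*5; cv2.circle(im,tuple(p[0].astype(int)),4,(255,0,0),-1)
cv2.imwrite("pics/s2o.png",im)
```

```text
[[256.03182537 238.28232823]]
```

View pics/w2o.png

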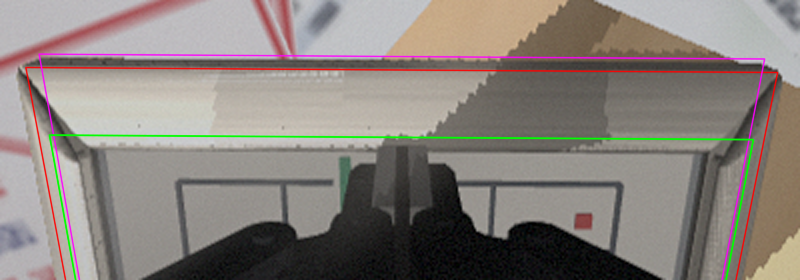

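View pics/s2o.png

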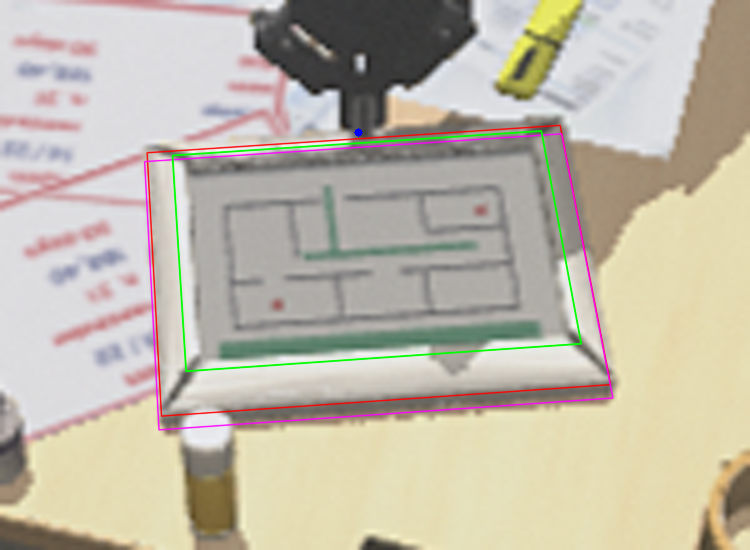

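```bash
python3 -m jog '{"slide":[[0,0,0.6],[0,0,1.2],[0,0,1.6],[0,0,1.9],[0,0,2.2],[0,0,2.4],[0,0,2.5],[0,0,2.6],[0,0,2.65],[0,0,2.65]],"delta_rot":[[0,0,0],[0,0,0],[0,0,0],[0,0,0],[0,0,0],[0,0,0],[0,0,0],[0,0,0],[0,0,0],[0,0,0]],"jaw":[0,0,0,0,0,0,0,0,0,0]}'
python3 - <<'E'
from h import *
im=r.snapshot("wrist"); cv2.imwrite("pics/w3.png",im[:,:,::-1])
im=r.snapshot("scene"); cv2.imwrite("pics/s3.png",cv2.resize(im[150:260,200:350,::-1],None,fx=5,fy=5,interpolation=cv2.INTER_CUBIC))
E
```

```text
time_s: 4.7
position: [0.4859, -0.0246, 0.0282]
orientation: [0.0, -0.176, 0.984, 0.0]
force: [0.2, 0.3, 0.9]
gripper_width: 0.001
```

View pics/w3.png

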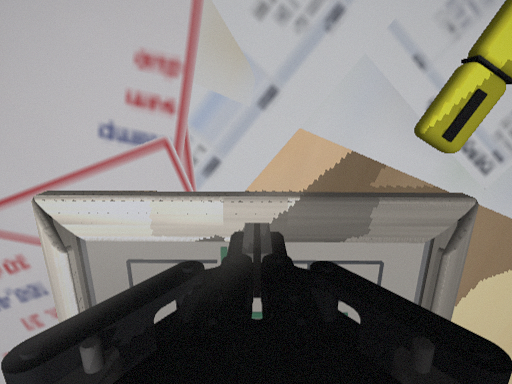

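View pics/s3.png

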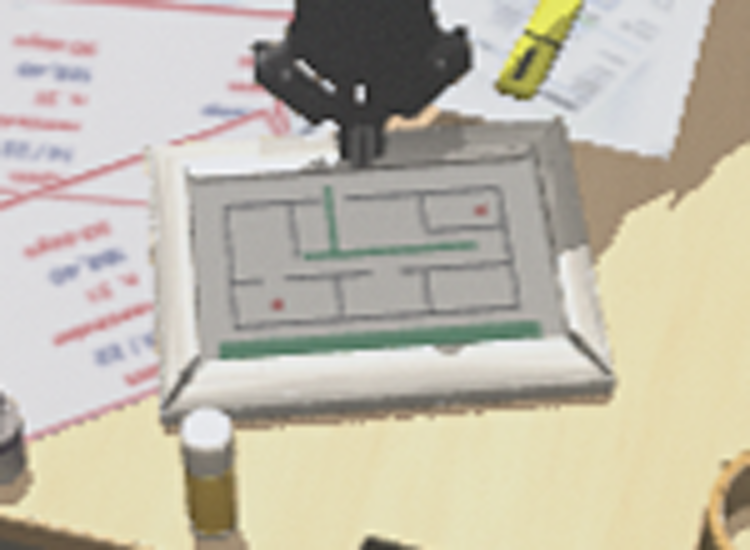

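```bash
python3 -m jog '{"slide":[[0,0,-1.5],[0,0,-3],[-1.5,2.1,-3],[-3.5,5,-3],[-5.6,8,-3],[-7.1,10.1,-3],[-7.1,10.1,-3],[-7.1,10.1,-3]],"delta_rot":[[0,0,0],[0,0,0],[0,0,0],[0,0,0],[0,0,0],[0,0,0],[0,0,0],[0,0,0]],"jaw":[0,0,0,0,0,0,0,0]}'
python3 - <<'E'
from ov import *
st=r.read_state()
im=r.snapshot("wrist")[:,:,::-1].copy(); C=cam("wrist",st); model(.5526,-.0008,.350,C,im,1,np.zeros(2)); cv2.imwrite("pics/w4.png",im)
d=st["position"][:2]-[.5526,-.0008]; c,s=np.cos(.35),np.sin(.35); print(c*d[0]+s*d[1],-s*d[0]+c*d[1])
E
```

```text
time_s: 5.8
position: [0.518, 0.0943, 0.0592]
orientation: [0.001, -0.176, 0.984, -0.0]
force: [-0.0, -1.0, -0.9]
gripper_width: 0.003
7.506572843800352e-05 0.1012391041381867
```

View pics/w4.png

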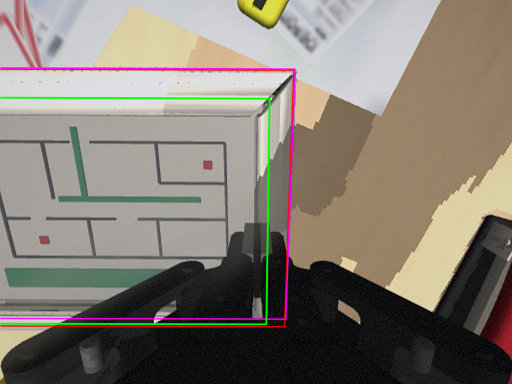

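```bash
python3 -m jog '{"slide":[[0,0,0.7],[0,0,1.4],[0,0,1.9],[0,0,2.2],[0,0,2.5],[0,0,2.7],[0,0,2.85],[0,0,3.0],[0,0,3.1],[0,0,3.1]],"delta_rot":[[0,0,0],[0,0,0],[0,0,0],[0,0,0],[0,0,0],[0,0,0],[0,0,0],[0,0,0],[0,0,0],[0,0,0]],"jaw":[0,0,0,0,0,0,0,0,0,0]}'
python3 - <<'E'
from ov import *
st=r.read_state()
im=r.snapshot("wrist")[:,:,::-1].copy(); C=cam("wrist",st); model(.5526,-.0008,.350,C,im,1,np.zeros(2)); cv2.imwrite("pics/w5.png",im)
d=st["position"][:2]-[.5526,-.0008]; c,s=np.cos(.35),np.sin(.35); print(c*d[0]+s*d[1],-s*d[0]+c*d[1])
E
```

```text
time_s: 7.1
position: [0.5174, 0.0943, 0.0278]
orientation: [0.0, -0.176, 0.984, 0.0]
force: [-0.5, 0.4, 3.0]
gripper_width: 0.002
-0.00046723668153521997 0.10135880299851405
```

View pics/w5.png

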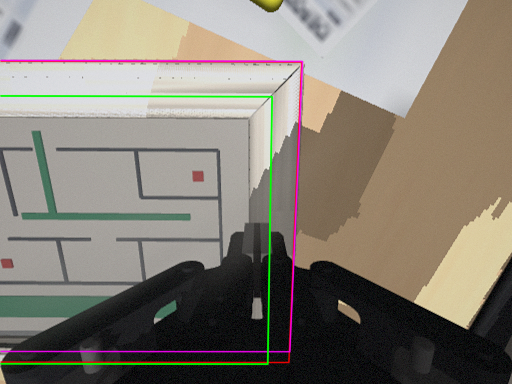

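```bash
python3 -m jog '{"slide":[[0,0,-1.5],[0,0,-3],[-1.5,-2.1,-3],[-3.5,-5,-3],[-5.6,-8,-3],[-7.1,-10.1,-3],[-7.1,-10.1,-3],[-7.1,-10.1,-3]],"delta_rot":[[0,0,0],[0,0,0],[0,0,0],[0,0,0],[0,0,0],[0,0,0],[0,0,0],[0,0,0]],"jaw":[0,0,0,0,0,0,0,0]}'
python3 - <<'E'
from ov import *
st=r.read_state()
C=cam("scene"); im=cv2.resize(r.snapshot("scene")[150:260,200:350,::-1],None,fx=5,fy=5,interpolation=cv2.INTER_CUBIC); model(.5526,-.0008,.35,C,im,5,np.array([200,150])); 
p=(proj(np.array([st["position"]-[0,0,.008]]),C)-[200,150]+.5)*5; cv2.circle(im,tuple(p[0].astype(int)),4,(255,0,0),-1)
cv2.imwrite("pics/s6.png",im)
d=st["position"][:2]-[.5526,-.0008]; c,s=np.cos(.35),np.sin(.35); print(c*d[0]+s*d[1],-s*d[0]+c*d[1])
E
```

```text
time_s: 8.15
position: [0.6183, 0.0246, 0.0581]
orientation: [-0.0, -0.176, 0.984, 0.0]
force: [-1.1, 0.3, 0.1]
gripper_width: 0.001
0.07039660332560518 0.001344764542842835
```

View pics/s6.png

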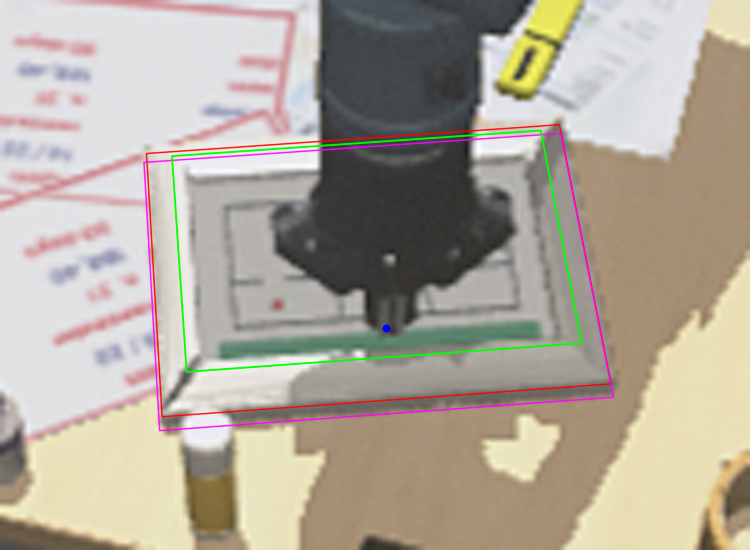

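```bash
python3 -m jog '{"slide":[[0,0,0.7],[0,0,1.4],[0,0,1.8],[0,0,2.1],[0,0,2.4],[0,0,2.6],[0,0,2.75],[0,0,2.9],[0,0,3.0],[0,0,3.0]],"delta_rot":[[0,0,0],[0,0,0],[0,0,0],[0,0,0],[0,0,0],[0,0,0],[0,0,0],[0,0,0],[0,0,0],[0,0,0]],"jaw":[0,0,0,0,0,0,0,0,0,0]}'
python3 - <<'E'
from ov import *
st=r.read_state()
im=cv2.resize(r.snapshot("scene")[150:260,200:350,::-1],None,fx=5,fy=5,interpolation=cv2.INTER_CUBIC)
cv2.imwrite("pics/s7.png",im)
d=st["position"][:2]-[.5526,-.0008]; c,s=np.cos(.35),np.sin(.35); print(c*d[0]+s*d[1],-s*d[0]+c*d[1])
E
```

```text
time_s: 9.45
position: [0.6181, 0.0249, 0.0278]
orientation: [-0.0, -0.176, 0.984, 0.0]
force: [-0.5, -1.5, 0.3]
gripper_width: 0.003
0.07031758508676825 0.001675111252383836
```

View pics/s7.png

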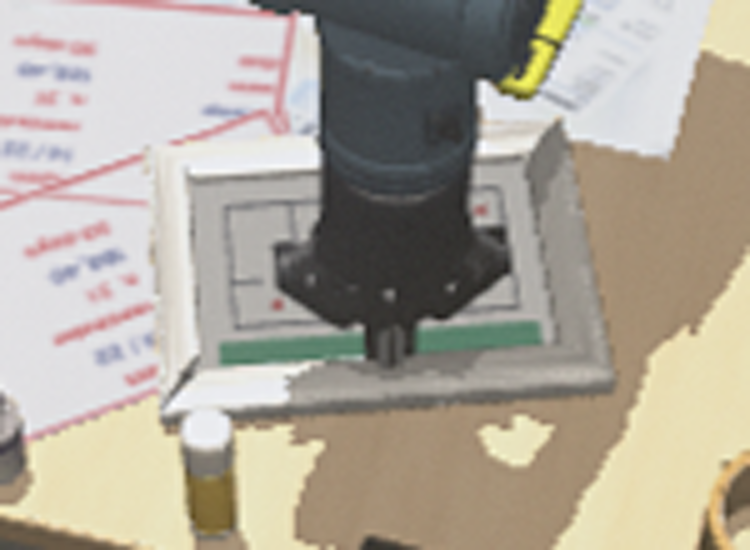

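```bash
python3 -m jog '{"slide":[[0,0,-1.5],[0,0,-3],[1.5,-2.1,-3],[3.5,-5,-3],[5.6,-8,-3],[7,-10.3,-3],[7,-10.3,-3],[7,-10.3,-3]],"delta_rot":[[0,0,0],[0,0,0],[0,0,0],[0,0,0],[0,0,0],[0,0,0],[0,0,0],[0,0,0]],"jaw":[0,0,0,0,0,0,0,0]}'
python3 - <<'E'
from ov import *
st=r.read_state()
im=r.snapshot("wrist")[:,:,::-1].copy(); C=cam("wrist",st); model(.5526,-.0008,.350,C,im,1,np.zeros(2)); cv2.imwrite("pics/w8.png",im)
d=st["position"][:2]-[.5526,-.0008]; c,s=np.cos(.35),np.sin(.35); print(c*d[0]+s*d[1],-s*d[0]+c*d[1])
E
```

```text
time_s: 10.5
position: [0.5886, -0.0957, 0.0587]
orientation: [0.0, -0.176, 0.984, 0.0]
force: [-0.5, -0.4, -0.1]
gripper_width: -0.0
0.001309231962556237 -0.10146487997554204
```

View pics/w8.png

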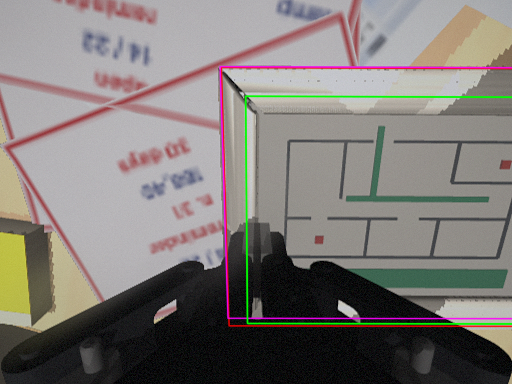

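```bash
python3 -m jog '{"slide":[[0,0,0.7],[0,0,1.4],[0,0,1.9],[0,0,2.2],[0,0,2.5],[0,0,2.7],[0,0,2.85],[0,0,3.0],[0,0,3.05],[0,0,3.05]],"delta_rot":[[0,0,0],[0,0,0],[0,0,0],[0,0,0],[0,0,0],[0,0,0],[0,0,0],[0,0,0],[0,0,0],[0,0,0]],"jaw":[0,0,0,0,0,0,0,0,0,0]}'
python3 - <<'E'
from ov import *
st=r.read_state()
im=r.snapshot("wrist")[:,:,::-1].copy(); cv2.imwrite("pics/w9.png",im)
E
python3 -m jog '{"slide":[[0,0,-1.5],[0,0,-3],[0.5,0,-7],[2,2,-12],[4,5,-17],[7,9,-20],[11,11,-21],[13,11,-21],[13,11,-21],[13,11,-21]],"delta_rot":[[0,0,0],[0,0,0],[0,0,0],[0,0,0],[0,0,0],[0,0,0],[0,0,0],[0,0,0],[0,0,0],[0,0,0]],"jaw":[0,0,0,0,0,0,0,0,0,0]}'
python3 - <<'E'
from ov import *
st=r.read_state()
im=r.snapshot("wrist")[:,:,::-1].copy(); C=cam("wrist",st); cv2.imwrite("pics/w10r.png",im);model(.5526,-.0008,.350,C,im,1,np.zeros(2)); cv2.imwrite("pics/w10.png",im)
im=cv2.resize(r.snapshot("scene")[150:260,200:350,::-1],None,fx=5,fy=5,interpolation=cv2.INTER_CUBIC)
cv2.imwrite("pics/s10.png",im)
E
```

```text
time_s: 11.8
position: [0.5885, -0.0954, 0.0278]
orientation: [0.0, -0.176, 0.984, 0.0]
force: [-0.6, -0.0, 0.2]
gripper_width: 0.001
time_s: 13.1
position: [0.4291, -0.0377, 0.2387]
orientation: [0.001, -0.176, 0.984, -0.0]
force: [-0.0, -0.0, -0.3]
gripper_width: 0.002
```

View pics/w9.png

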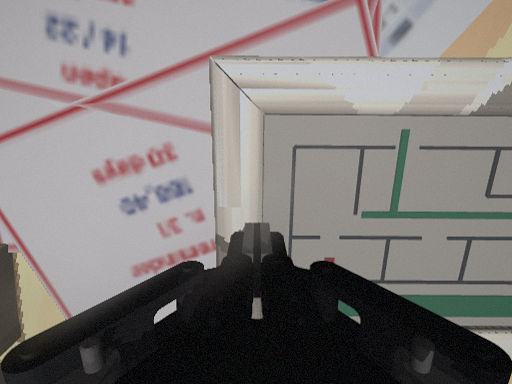

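View pics/w10.png

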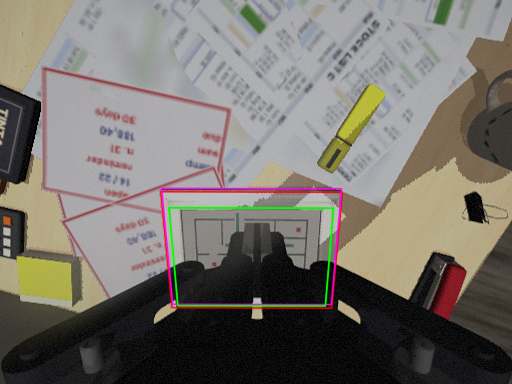

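View pics/s10.png

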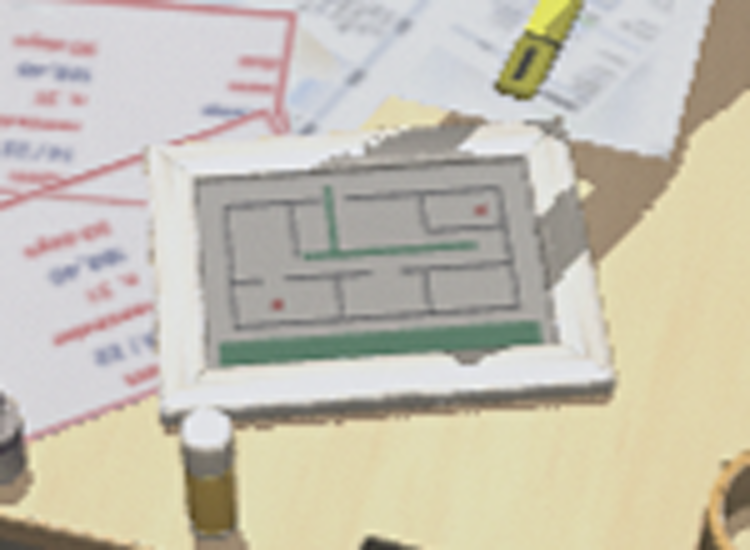

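Run:
```python
from ov import *
C=cam("scene"); im=cv2.imread("pics/s10.png"); c,s=np.cos(.35),np.sin(.35)
for ins,z,col in((.0195,.0315,(0,0,255)),(.026,.0195,(0,200,0))):
    P=[[.5526+c*x-s*y,-.0008+s*x+c*y,z] for a,b in((1,1),(1,-1),(-1,-1),(-1,1)) for x,y in[(a*(.093-ins),b*(.123-ins))]]
    p=(proj(np.array(P),C)-[200,150]+.5)*5; cv2.polylines(im,[p.astype(int).reshape(-1,1,2)],True,col,1)
cv2.imwrite("pics/s10o.png",im)
t=r.snapshot("top")[150:260,185:315,::-1]; cv2.imwrite("pics/t10.png",cv2.resize(t,None,fx=5,fy=5,interpolation=cv2.INTER_CUBIC))
```

```text
(no output)
```

View pics/s10o.png

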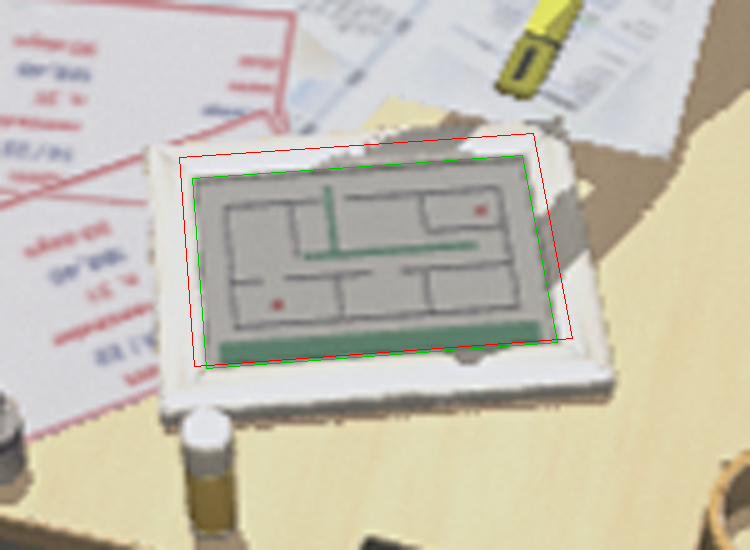

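View pics/t10.png

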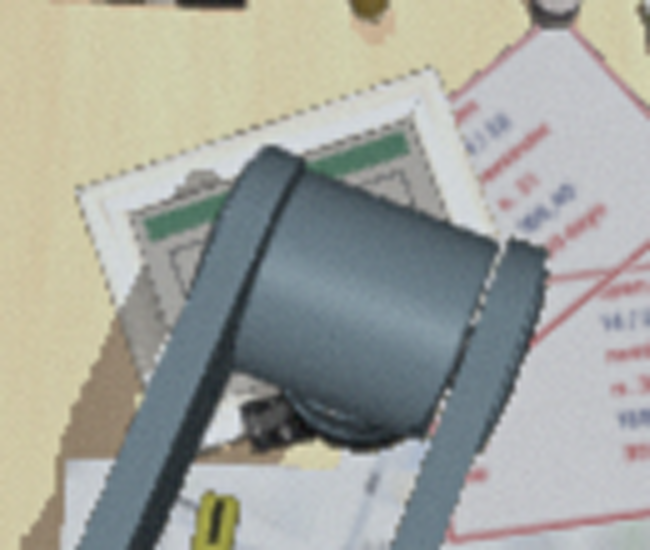

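The inner opening in the scene view matches the outline for shut rails (green), not the one for open rails (red). The frame's corners are where they were at the start.

```bash
python3 -c "
from workcell import r
print(r.read_state()['time_s'], r.finish_job())"
```

```text
the job is handed in; nothing more can be done
13.25 None
```

All four rails are shut and flat, and I handed the job in at 13.25 s. I pressed them round the rim with the closed fingertips, in the order near, left, far, right. The fingertips went no lower than about 20 mm, well above the clear sheet at 11 mm. The arm was clear of everything when I handed in.

- **Rails:** In the last scene picture the visible opening matches the projected outline for shut rails, and the corner gaps have closed. The last top view was partly hidden by the arm, so it only confirmed part of the rim.
- **Frame:** Its corners are where they were in the first pictures, within a millimetre or two.
- **Forces:** The force readings at the end of each press were 3 N or less. They don't show the peak as each rail clicked, because I only read force once a press had ended.
- **Other things on the desk:** The arm's path kept clear of them. I didn't measure their positions again afterwards.

No check failed. The only disagreement was about 1–2 mm between the camera fits of the frame's position, well within the width of the fingertips.

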